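# Open the water filter of the glass-engraving bench

## Task

The water filter of the engraving lathe needs checking. With your fingertips, press the orange snap tab fully in, then push the released blue cover by its white ridge off its seat and along its guide rails until it lies wholly on the white parking shelf, with the filter mouth fully open. Do not lift the cover, and leave the glasses and other things around it where they stand.

Things in the scene. Friction and masses are not known exactly. Their poses are not given: they have to be found in the camera images.
- filter_box: grey box fixed to the bench, 114 mm (x) by 244 mm (y), flat deck 80 mm up; origin at bench level under its middle. Seat and mouth on its -y half, white parking shelf at y 0 to 112 mm. Rails (inner faces x = +-50 mm) and back stop at -y stand 5 mm above the deck, end stop (inner face y = 112 mm) 9 mm. Tab housing, 78 mm high, juts out to x = -98 mm. The cover slides along +y
- mouth (a point): centre of the filter mouth (76 x 76 mm opening) at deck height; the cover at home is centred here
- shelf (a point): on the parking shelf at deck height, where the cover is centred when nearly at the end stop (111 mm along +y from the mouth)
- cover: loose blue plate, 96 (x) by 100 (y) by 6 mm, 0.16 kg, flat on the deck; origin at the centre of its underside, axes as the box's. A white ridge on it, 60 mm wide along x, has an upright push face looking to -y, 20 mm to -y of the centre, from 6 to 22 mm above the underside; it slopes down to +y. Once released it slides 122 mm to the end stop with a push of 1 to 2 N
- push_face (a point): middle of the upright push face of the cover's ridge, 14 mm above the cover's underside; push it towards +y of the filter box
- tab_top (a point): centre of the top of the orange snap tab (30 x 30 mm pad) beside the seat on the box's -x side; 100 mm above the bench when out, 88 mm fully in; it is pressed straight down. Its catch, an arm 10 mm wide through a gap in the rail, blocks the cover's +y edge and sinks below the deck as the tab goes in
- tab (a joint): travel of the snap tab in m: 0 out, 0.012 fully in against its stop; it moves at about 3 N and stays where it is left; the cover is free beyond about 0.009
- cartridge: bystander: spare white filter cartridge, upright cylinder 48 mm across, 60 mm tall, beside the filter box; origin at the centre of its underside
- tumbler: bystander: clear glass tumbler, 72 mm across, 95 mm tall, beside the filter box; origin at the centre of its underside
- blue_glass: bystander: blue tumbler, 72 mm across, 80 mm tall; origin at the centre of its underside
- bowl: bystander: green glass bowl, 120 mm across, 55 mm tall; origin at the centre of its underside
- jar: bystander: white jar with a red cap, 60 mm across, 70 mm tall; origin at the centre of its underside
- brush: bystander: hand brush lying flat, its length along its own x; origin near its middle, on the bench
- arbor: bystander: steel wheel on a short spindle, standing wheel down, 48 mm across, 55 mm tall; origin at the centre of its underside
Mind the look-alikes: they are no part of the job. Of the things that look like the cover, the middle-sized one is meant.

How it is judged:
On the way, in this order (a step that is already met when the one before it is completed fails the run):
1. the snap tab is pressed in while the cover is still on its seat (value of joint tab above 0.0095 m and y of cover in the frame of filter_box below -0.05 m), for 0.1 s.
2. the cover is pushed off its seat, flat on the deck (y of cover in the frame of filter_box above 0.036 m and height (world z) of cover below 0.083 m), for 0.2 s.
At the end, for the whole second after the job is handed in: The cover lies flat (within 3 mm in height, 0.05 rad) and still on the parking shelf between the rails, its centre 36 to 66 mm on the +y side of the filter box's middle, so that the mouth is fully open; the tab is in by at least 9 mm (all of step 2 and y of cover in the frame of filter_box below 0.066 m and x of cover in the frame of filter_box between -0.006 and 0.006 m and height (world z) of cover above 0.077 m and angle between cover's own z axis and vertical below 0.05 rad and linear speed of cover below 0.01 m/s and value of joint tab above 0.009 m); the robot touches nothing.
It fails at once if the cover is lifted more than 12 mm or tipped by more than 0.3 rad (height (world z) of cover above 0.092 m or angle between cover's own z axis and vertical above 0.3 rad).
It fails at once if a bystander is shifted by more than 25 mm (distance of any of cartridge, tumbler, blue_glass, bowl, jar, brush, arbor from where it was at the start of the episode above 0.025 m).
It fails at once if a bystander is tipped by more than 0.3 rad (angle between any of cartridge, tumbler, blue_glass, bowl, jar, brush, arbor's own z axis and vertical above 0.3 rad).
It also fails if it takes over 38 s, if anything falls off the work surface, if the arm or the gripper's body presses on something with over 40 N, if the wrist force passes 120 N, or if a joint passes its speed limit or range.

## Robot

A 6-joint arm with a two-finger parallel gripper is mounted at the origin on the work surface. World frame = base frame: x ahead of the robot, y to its left, z up, the work surface at z = 0. Lengths are in m, angles in rad, forces in N, time in s.
With the tool pointing down it reaches from about 0.375 to 0.975 m from the base axis. Payload 3.8 kg.
Tool frame: the origin (TCP) lies at the very end of the fingers, on their centre line; the grasp point (between the pads) lies 19 mm behind it; y points along the fingers, z is the direction in which the jaws open and shut, and the axes are right-handed (so a half turn about y gives the same grasp; the last joint's range is limited). The gripper opens to 88 mm and grips with 3 to 60 N. Pads are 18 mm wide; open, the fingers measure 123 mm over their backs; the gripper's body (75 mm by 187 mm) begins 45 mm behind the grasp point.
Start: joints at [-1.317, 0.264, 1.604, -0, 1.274, -0.037], TCP at [0.194, -0.647, 0.21] pointing down, gripper open.
Joint ranges: [-2.63, 2.63], [-0.94, 2.18], [0.31, 2.57], [-1.31, 4.45], [0, 2.66], [-2.55, 2.55]. Speed limits (rad/s): [2.57, 2.57, 3.14, 3.14, 3.14, 3.14].

## Interface

Orientations are given as a unit quaternion [x, y, z, w].
In Python, from station import ctrl, viewer gives the robot as it stands.
- The arm moves only by the shell command python3 -m jog 'ROWS'. ROWS is JSON, a list of rows, each a list of 3 entries, a list of its own where there are three numbers: the shift along the tool's x, y, z in m, then the turn, a rotation vector about the tool's x, y, z in degrees, then the opening, from 0 (shut) to 1 (fully open). In form: [[[x, y, z], [ax, ay, az], hand], ...]. A call has 1 to 8 rows; each row shifts and turns the pose as measured when the row begins, along the tool's axes as they then stand; what a row does not reach is not made up. A row lasts 1/10 s, in which the tool goes at most 50 mm and 8.59 degrees, less where a joint would pass 70% of its speed; a pose out of reach is approached as far as the arm can. A call is refused whole if a number of a shift passes 0.05 or a number of a turn 8.59, either way. A call with a gripper value outside its range is refused whole. The fingers move at their own pace and stop on an object; the grip force is fixed at half the most. Time passes only in rows, so rows that do not move let the fingers close. It gives the time, the measured TCP pose, the force and the opening at its end, in the units of the state.
- ctrl.state(): the state, without advancing time (a new reading comes with each control period).
- viewer.camera(name): name is "scene" or "top" or "wrist"; returns a dict with "pixels" (480x640x3 uint8, red, green, blue), "vfov" (degrees; the focal length in pixels is half the picture's height over the tangent of half this angle, whatever the lens; pixels are square), "cx", "cy" (the principal point, pixels), "R" (3x3) and "t" (3): a world point X has camera coordinates R X + t; the wrist camera has in their place "hand_eye" (4x4, takes a point from camera to tool coordinates, whose origin is the TCP and whose axes are the tool frame's). Camera axes: x right, y down, z forward; pixel columns grow to the right and rows downward; lengths in m; the calibration is good to about 2 mm. A picture is of the moment at which its call begins: read the wrist's pose just before it. There is no depth.
- ctrl.job_done(): hands the job in, once; it reports no verdict.
The state is a dict: "time_s": time; "qpos": joint angles; "joint_velocities": joint speeds; "joint_efforts": joint torques, N m; "tcp_pos": TCP position; "tool_rot": TCP orientation; "wrist_force": force on the tool from outside, world axes, zero at the start; "torque": the same for the moment, N m; "gripper_width": finger opening in m.
Only numpy, scipy, OpenCV 4.12 (cv2) and the standard library are available. Lean on these libraries where they do the work, as an engineer would, in place of code of your own. Each camera call takes 0.05 s, during which the arm holds its last target. There are 200 camera calls.

## Working session

There is one attempt and no reset: what is moved stays moved. The work goes in short steps, Python scripts to look and compute and a shell command to move; the robot and the scene stay as the last step left them, time stands still between calls to the robot, and variables do not carry over. Pictures are saved under pics/ and viewed, about 8 in all and at most 12, crops included, and the job is handed in when it is done.

```bash
mkdir -p pics; cat > h.py <<'E'
import numpy as np, cv2
from station import ctrl, viewer
from scipy.spatial.transform import Rotation as Ro
def cam(n):
    s=ctrl.state(); c=viewer.camera(n)
    f=240/np.tan(np.radians(c["vfov"])/2)
    if n=="wrist":
        H=np.array(c["hand_eye"]); T=np.eye(4); T[:3,:3]=Ro.from_quat(s["tool_rot"]).as_matrix(); T[:3,3]=s["tcp_pos"]
        M=np.linalg.inv(T@H); R,t=M[:3,:3],M[:3,3]
    else: R,t=np.array(c["R"]),np.array(c["t"])
    return c["pixels"],dict(f=f,cx=c["cx"],cy=c["cy"],R=R,t=t)
def ray(k,u,v):
    d=k["R"].T@np.array([(u-k["cx"])/k["f"],(v-k["cy"])/k["f"],1]); return -k["R"].T@k["t"],d/np.linalg.norm(d)
def atz(k,u,v,z):
    o,d=ray(k,u,v); return o+d*(z-o[2])/d[2]
def tri(*ks):
    A=0;b=0
    for k,u,v in ks:
        o,d=ray(k,u,v);P=np.eye(3)-np.outer(d,d);A=A+P;b=b+P@o
    return np.linalg.solve(A,b)
def proj(k,X):
    p=k["R"]@np.array(X)+k["t"]; return np.array([k["f"]*p[0]/p[2]+k["cx"],k["f"]*p[1]/p[2]+k["cy"]])
E
python3 - <<'E'
from h import *
import pickle
K={}
for n in("scene","top"):
    p,k=cam(n);K[n]=k;cv2.imwrite(f"pics/{n}.png",p[:,:,::-1])
    print(n,k)
pickle.dump(K,open("K.pkl","wb"))
print(ctrl.state())
E
```

```text
scene {'f': np.float64(452.87478205419313), 'cx': 318.25207493931043, 'cy': 247.81946874728115, 'R': array([[-0.713212  ,  0.70094443,  0.00235565],
       [ 0.55321989,  0.56495941, -0.61218348],
       [-0.43043745, -0.43531341, -0.79071223]]), 't': array([ 0.41133162, -0.22880702,  1.44829438])}
top {'f': np.float64(535.7059294877689), 'cx': 324.13959591394206, 'cy': 242.9759496512409, 'R': array([[ 0.00489973, -0.99998523, -0.00235369],
       [-0.989911  , -0.00451703, -0.14161852],
       [ 0.14160579,  0.00302383, -0.98991851]]), 't': array([-0.00570374,  0.55579055,  1.05613695])}
{'time_s': 0.1, 'qpos': array([-1.31687041e+00,  2.64665006e-01,  1.60521257e+00, -4.90284630e-06,
        1.27371918e+00, -3.68781446e-02]), 'joint_velocities': array([ 5.10532732e-05, -3.50621483e-03, -4.02302531e-03, -9.11329673e-04,
       -3.50219102e-04, -4.81906617e-04]), 'joint_efforts': array([-4.11373876e-04, -5.03619790e+01, -3.58072615e+01,  7.29888305e-02,
        2.33047345e-02, -6.49782282e-05]), 'tcp_pos': array([ 0.19337379, -0.64598293,  0.20893464]), 'tool_rot': array([-0.10253171,  0.70034899, -0.69894057,  0.10237493]), 'wrist_force': array([ 0.41282471, -1.35774074, -0.88409535]), 'torque': array([ 0.00372681,  0.01370879, -0.03044349]), 'gripper_width': 0.08796820649041714}
```

View pics/top.png

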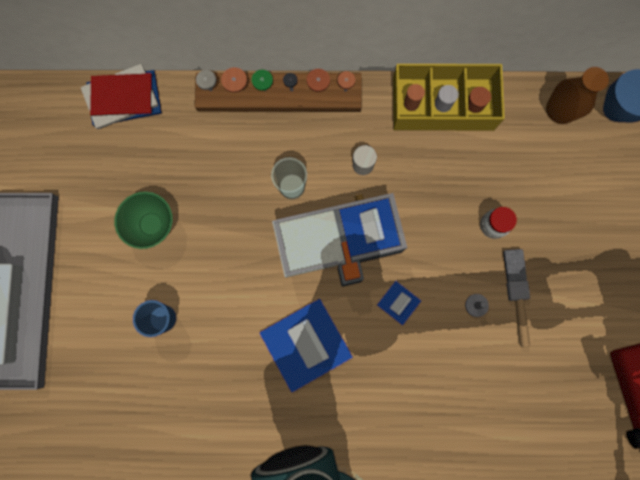

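View pics/scene.png

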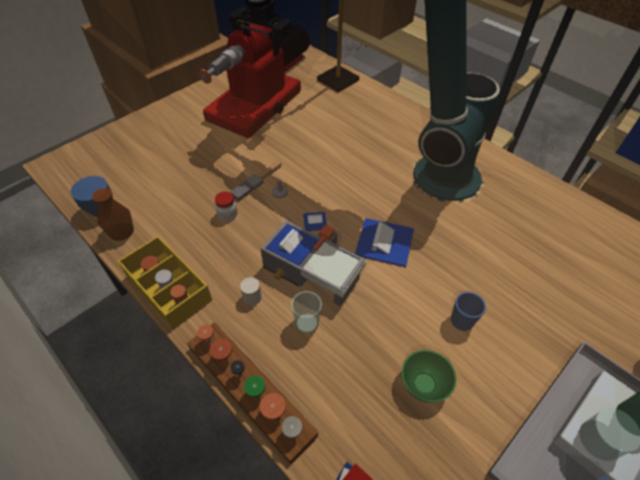

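The look-alikes in the top view are a large blue plate on the bench at (305,345), a small one on the bench at (400,302), and the middle-sized one on the grey box at (371,228). The orange tab is at (350,262). I choose the one on the box and check it in enlarged crops.

```bash
python3 - <<'E'
import cv2,numpy as np
a=cv2.imread("pics/top.png")[185:295,265:415]; b=cv2.imread("pics/scene.png")[210:310,250:375]
a=cv2.resize(a,None,fx=5,fy=5,interpolation=cv2.INTER_CUBIC);b=cv2.resize(b,None,fx=6,fy=6,interpolation=cv2.INTER_CUBIC)
cv2.imwrite("pics/ta.png",a);cv2.imwrite("pics/sb.png",b)
E
```

```text
(no output)
```

View pics/ta.png

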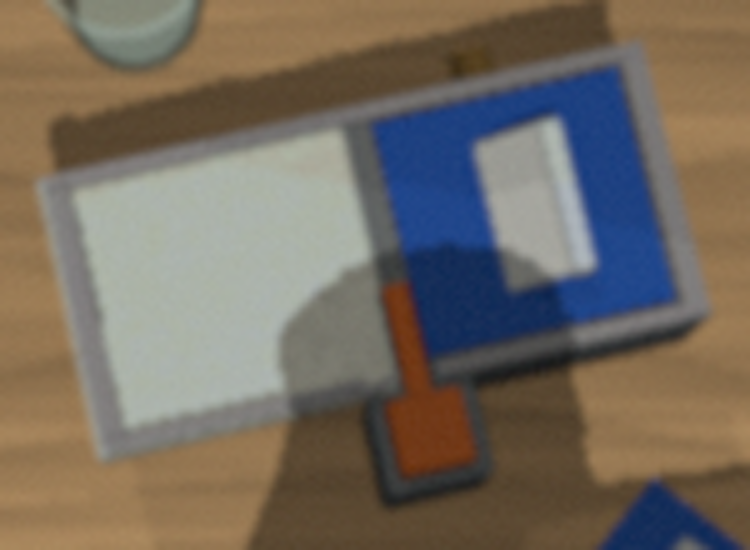

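View pics/sb.png

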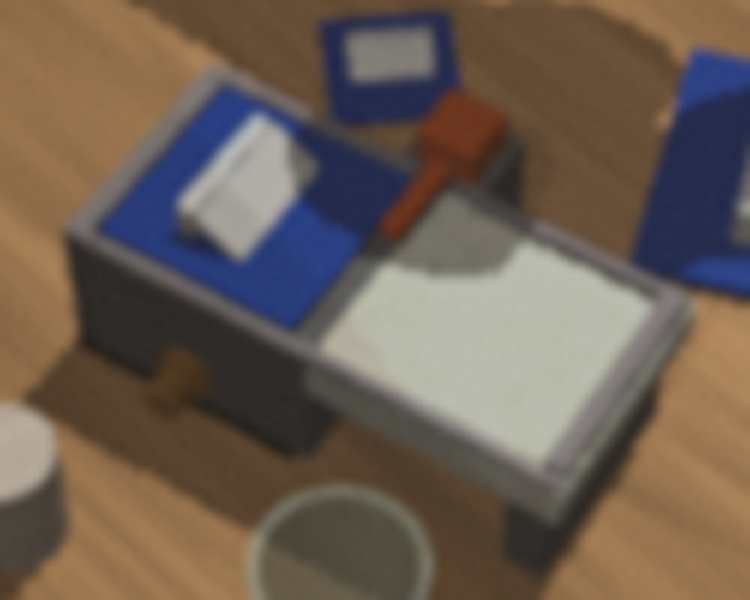

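The crop confirms it: the cover lies in the box's seat, with its ridge face on the right (-y), and the orange tab's arm blocks its +y edge. Next I fit the box pose from both views.

```bash
cat > fit.py <<'E'
from h import *
import pickle
from scipy.optimize import least_squares
K=pickle.load(open("K.pkl","rb"));T=K["top"];S=K["scene"]
ta=lambda u,v:(T,u/5+265-.4,v/5+185-.4)
sb=lambda u,v:(S,u/6+250-.42,v/6+210-.42)
P=[((57,122,89),ta(40,180),sb(550,497)),((-57,122,89),ta(103,460),sb(690,303)),((57,-122,85),ta(640,42),sb(70,232)),((-57,-122,85),ta(708,312),sb(217,70)),
((30,-81,102),ta(558,115),sb(180,208)),((-30,-81,102),ta(597,270),sb(258,110))]
for n,a,b in P+[("pad",ta(432,432),sb(462,122))]: print(n,tri(a,b).round(4))
def res(p):
    r=[]
    for n,a,b in P:
        c,s=np.cos(p[2]),np.sin(p[2]);x,y,z=np.array(n)/1e3
        X=[p[0]+c*x-s*y,p[1]+s*x+c*y,z+p[3]]
        for k,u,v in(a,b): r+=list(proj(k,X)-[u,v])
    return np.array(r)
f=least_squares(res,[.5,-.03,.2,0]);print(f.x,np.degrees(f.x[2]),res(f.x).reshape(-1,4).round(1))
p=f.x;c,s=np.cos(p[2]),np.sin(p[2])
W=lambda x,y:np.array([p[0]+c*x-s*y,p[1]+s*x+c*y])
for a in("top","scene"):print(a,-K[a]["R"].T@K[a]["t"])
print("pad at .1:",atz(*ta(432,432),.1),atz(*sb(462,122),.1),"face",W(0,-.081),"cov",W(0,-.061))
q=atz(*ta(432,432),.1)[:2]-p[:2]; print("pad in box",c*q[0]+s*q[1],-s*q[0]+c*q[1])
st=ctrl.state();print(Ro.from_quat(st["tool_rot"]).as_matrix().round(3))
E
python3 fit.py
```

```text
(57, 122, 89) [0.595  0.0984 0.0798]
(-57, 122, 89) [0.4835 0.0724 0.0793]
(57, -122, 85) [ 0.6491 -0.1374  0.0849]
(-57, -122, 85) [ 0.5415 -0.1631  0.0827]
(30, -81, 102) [ 0.6156 -0.1028  0.103 ]
(-30, -81, 102) [ 0.5553 -0.1181  0.1039]
pad [ 0.4931 -0.0548  0.0977]
[ 0.56742621 -0.03274087  0.23084627 -0.00340982] 13.22651676960187 [[-0.2 -0.8  0.7 -1.1]
 [-0.5 -0.6  0.3 -1.2]
 [-0.3  0.1 -1.2  0.8]
 [ 0.1  1.4 -0.4 -0.5]
 [ 0.1  1.2 -0.9  0.4]
 [-0.3 -0.2 -0.6  1.5]]
top [ 0.40065602 -0.00638671  1.12418633]
scene [1.04334739 0.47140803 1.00414325]
pad at .1: [ 0.49313757 -0.05500814  0.1       ] [ 0.4943168  -0.05324571  0.1       ] face [ 0.58595912 -0.11159219] cov [ 0.58138309 -0.09212273]
pad in box -0.07741277237890296 -0.004679241452676824
[[-0.958 -0.001  0.287]
 [-0.287  0.002 -0.958]
 [-0.    -1.    -0.002]]
```

```bash
python3 -m jog '[[[-0.034,0,-0.035],[0,0,0],0],[[-0.034,0,-0.035],[0,0,0],0],[[-0.034,0,-0.035],[0,0,0],0],[[-0.034,0,-0.035],[0,0,0],0],[[-0.034,0,-0.035],[0,0,0],0],[[-0.034,0,-0.035],[0,0,0],0],[[-0.034,0,-0.035],[0,0,0],0],[[-0.034,0,-0.035],[0,0,0],0]]'; python3 - <<'E'
from h import *
s=ctrl.state();R=Ro.from_quat(s["tool_rot"]).as_matrix();print(R.round(3),(R.T@(np.array([.4935,-.054,.15])-s["tcp_pos"])).round(4))
E
```

```text
time_s: 0.9
tcp_pos: [0.3738, -0.294, 0.2036]
tool_rot: [-0.099, 0.703, -0.697, 0.097]
wrist_force: [1.0, 0.0, -0.2]
gripper_width: 0.0259
[[-0.961 -0.004  0.276]
 [-0.276  0.007 -0.961]
 [ 0.002 -1.    -0.008]] [-0.1814  0.0549 -0.1972]
```

```bash
python3 -m jog '[[[-0.030,0,-0.032],[0,0,0],0],[[-0.030,0,-0.032],[0,0,0],0],[[-0.030,0,-0.032],[0,0,0],0],[[-0.030,0,-0.032],[0,0,0],0],[[-0.03,0,-0.032],[0,0,0],0],[[-0.025,0,-0.029],[0,2.8,0],0],[[0,0,0],[0,0,0],0]]'; python3 - <<'E'
from h import *
import pickle
s=ctrl.state();R=Ro.from_quat(s["tool_rot"]).as_matrix();print(R.round(3),(R.T@(np.array([.4935,-.054,.10])-s["tcp_pos"])).round(4))
p,k=cam("wrist");pickle.dump(k,open("w1.pkl","wb"));cv2.imwrite("pics/w1.png",p[:,:,::-1])
print(proj(k,[.4935,-.054,.1]),proj(k,[.586,-.1116,.102]),s["tcp_pos"])
E
```

```text
time_s: 1.6
tcp_pos: [0.4924, -0.0481, 0.2031]
tool_rot: [-0.084, 0.706, -0.699, 0.081]
wrist_force: [-0.5, -0.6, -0.7]
gripper_width: 0.0004
[[-0.973 -0.004  0.232]
 [-0.232  0.009 -0.973]
 [ 0.002 -1.    -0.01 ]] [1.00e-04 1.03e-01 7.10e-03]
[325.75671714 227.93215334] [430.09443732 129.35375219] [ 0.49240232 -0.04808108  0.20310808]
```

View pics/w1.png

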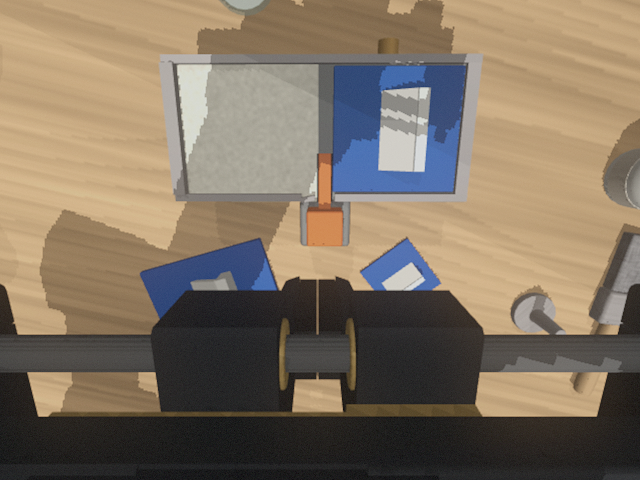

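The wrist view shows the tab pad at (325,227) and the push face edge at (428,130). Both are within 2 px of my predictions, so I press the tab now.

```bash
python3 -m jog '[[[0,0.04,0.007],[0,0,0],0],[[0,0.04,0],[0,0,0],0],[[0,0.01,0],[0,0,0],0],[[0,0.005,0],[0,0,0],0]]'; python3 -m jog '[[[0,0.005,0],[0,0,0],0],[[0,0.005,0],[0,0,0],0]]';python3 -m jog '[[[0,0.004,0],[0,0,0],0],[[0,0.003,0],[0,0,0],0]]'
```

```text
time_s: 2.05
tcp_pos: [0.4933, -0.0595, 0.1075]
tool_rot: [-0.084, 0.704, -0.7, 0.083]
wrist_force: [1.0, -0.4, 0.7]
gripper_width: 0.0009
time_s: 2.25
tcp_pos: [0.4938, -0.061, 0.0986]
tool_rot: [-0.083, 0.704, -0.701, 0.083]
wrist_force: [-0.1, 0.3, -0.4]
gripper_width: 0.0007
time_s: 2.45
tcp_pos: [0.4953, -0.0617, 0.0931]
tool_rot: [-0.081, 0.703, -0.701, 0.084]
wrist_force: [0.3, 0.1, 0.9]
gripper_width: 0.0002
```

```bash
python3 -m jog '[[[0.002,0,-0.006],[0,0,0],0],[[0,0.002,0],[0,0,0],0]]';python3 -m jog '[[[0,0.003,0],[0,0,0],0],[[0,0.002,0],[0,0,0],0]]';python3 - <<'E'
from h import *
for i in range(3):print(ctrl.state()["wrist_force"],ctrl.state()["tcp_pos"])
E
```

```text
time_s: 2.65
tcp_pos: [0.4927, -0.0561, 0.092]
tool_rot: [-0.081, 0.703, -0.701, 0.084]
wrist_force: [0.8, 0.2, -0.8]
gripper_width: 0.0004
time_s: 2.85
tcp_pos: [0.4932, -0.0557, 0.0874]
tool_rot: [-0.08, 0.703, -0.701, 0.085]
wrist_force: [0.7, -0.1, 0.1]
gripper_width: 0.0005
[ 0.69076124 -0.0999252   0.07304911] [ 0.4931689  -0.05574759  0.08736731]
[ 0.69076124 -0.0999252   0.07304911] [ 0.4931689  -0.05574759  0.08736731]
[ 0.69076124 -0.0999252   0.07304911] [ 0.4931689  -0.05574759  0.08736731]
```

```bash
python3 -m jog '[[[0,0.002,0],[0,0,0],0],[[0,0.001,0],[0,0,0],0]]'; python3 - <<'E'
from h import *
s=ctrl.state()
a,k=cam("wrist");b,kt=cam("scene")
print(s["wrist_force"],s["tcp_pos"],proj(k,s["tcp_pos"]))
x=cv2.resize(a[130:400,170:470],(400,360));y=cv2.resize(b[190:310,250:383],(400,360),interpolation=cv2.INTER_CUBIC)
cv2.imwrite("pics/w2.png",np.hstack([x,y])[:,:,::-1])
E
```

```text
time_s: 3.05
tcp_pos: [0.4931, -0.0556, 0.084]
tool_rot: [-0.081, 0.703, -0.701, 0.085]
wrist_force: [0.4, -0.1, 0.1]
gripper_width: 0.0002
[ 0.37033719 -0.11202631  0.12736231] [ 0.49312086 -0.05558316  0.0839832 ] [317.20381073 272.92513653]
```

View pics/w2.png

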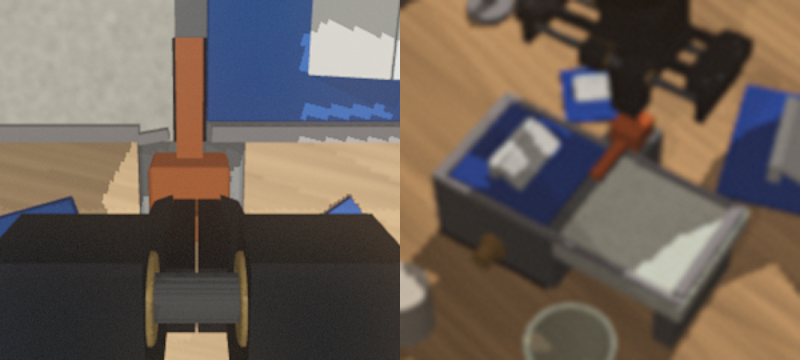

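```bash
python3 - <<'E'
from h import *
s=ctrl.state()
a,k=cam("wrist");b,kt=cam("scene")
p=np.array([.567426,-.032741]);t=.230846;c,q=np.cos(t),np.sin(t)
def W(x,y,z):return [p[0]+c*x-q*y,p[1]+q*x+c*y,z]
for kk,im in((k,a),(kt,b)):
    print(proj(kk,s["tcp_pos"]),kk["f"])
    for z in(.1,.088):print(z,[proj(kk,W(-.077+i*.015,-.0047+j*.015,z)).round(1).tolist() for i,j in((-1,-1),(-1,1),(1,1),(1,-1))])
x=cv2.resize(a[215:305,270:370],(400,360),interpolation=cv2.INTER_CUBIC);y=cv2.resize(b[205:265,290:357],(400,360),interpolation=cv2.INTER_CUBIC)
cv2.imwrite("pics/w3.png",np.clip(np.hstack([x,y])[:,:,::-1]*1.5,0,255))
E
```

```text
[317.20364271 272.92516248] 350.68597956054754
0.1 [[346.1, 311.6], [285.7, 311.3], [284.5, 253.6], [347.7, 253.9]]
0.088 [[344.3, 301.3], [287.7, 301.0], [286.7, 246.6], [345.7, 246.9]]
[326.16816143 233.07156138] 452.87478205419313
0.1 [[324.5, 223.4], [334.2, 228.0], [328.2, 235.5], [318.4, 230.8]]
0.088 [[324.4, 226.3], [334.1, 231.0], [328.1, 238.5], [318.4, 233.7]][ WARN:0@3.719] global loadsave.cpp:1063 imwrite_ Unsupported depth image for selected encoder is fallbacked to CV_8U.
```

View pics/w3.png

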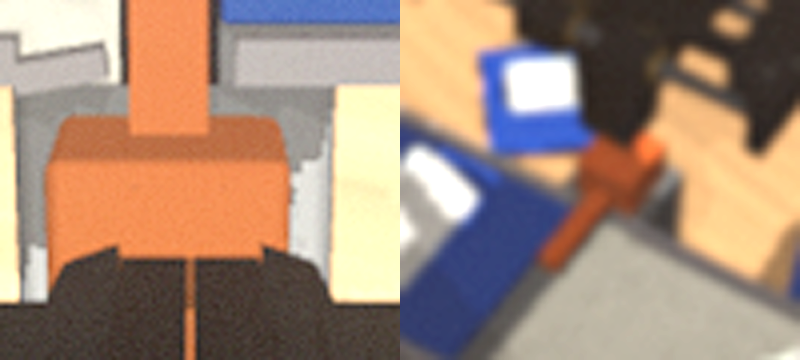

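The pictures don't settle it: the tips lie over the pad in line of sight, but its top edge (wrist row ~255) still looks like "out" and there is no force. I keep lowering in small steps until there is contact force.

```bash
for i in 1 2; do python3 -m jog '[[[0,0.003,0],[0,0,0],0],[[0,0,0],[0,0,0],0]]'|grep -E "tcp|force"; done
```

```text
tcp_pos: [0.4934, -0.0558, 0.0811]
wrist_force: [0.3, 0.6, -0.2]
tcp_pos: [0.4935, -0.0558, 0.0779]
wrist_force: [0.1, 0.7, 0.4]
```

```bash
python3 - <<'E'
from h import *
s=ctrl.state();R=Ro.from_quat(s["tool_rot"]).as_matrix()
a,k=cam("wrist")
for sx in(-.009,0,.009):
  for d in(0,.01,.019,.03): print(sx,d,[proj(k,s["tcp_pos"]+R@np.array([sx,-d,z])).round(0).tolist() for z in(-.0175,.0175)])
x=cv2.resize(a[205:315,250:390],(700,550),interpolation=cv2.INTER_CUBIC)
cv2.imwrite("pics/w4.png",np.clip(x[:,:,::-1]*1.4,0,255).astype(np.uint8))
E
```

```text
-0.009 0 [[284.0, 257.0], [351.0, 257.0]]
-0.009 0.01 [[282.0, 263.0], [353.0, 263.0]]
-0.009 0.019 [[280.0, 269.0], [354.0, 269.0]]
-0.009 0.03 [[278.0, 278.0], [357.0, 278.0]]
0 0 [[284.0, 273.0], [350.0, 273.0]]
0 0.01 [[282.0, 280.0], [352.0, 280.0]]
0 0.019 [[281.0, 287.0], [354.0, 287.0]]
0 0.03 [[278.0, 297.0], [356.0, 297.0]]
0.009 0 [[285.0, 289.0], [350.0, 289.0]]
0.009 0.01 [[283.0, 296.0], [352.0, 297.0]]
0.009 0.019 [[281.0, 304.0], [353.0, 304.0]]
0.009 0.03 [[279.0, 315.0], [356.0, 315.0]]
```

View pics/w4.png

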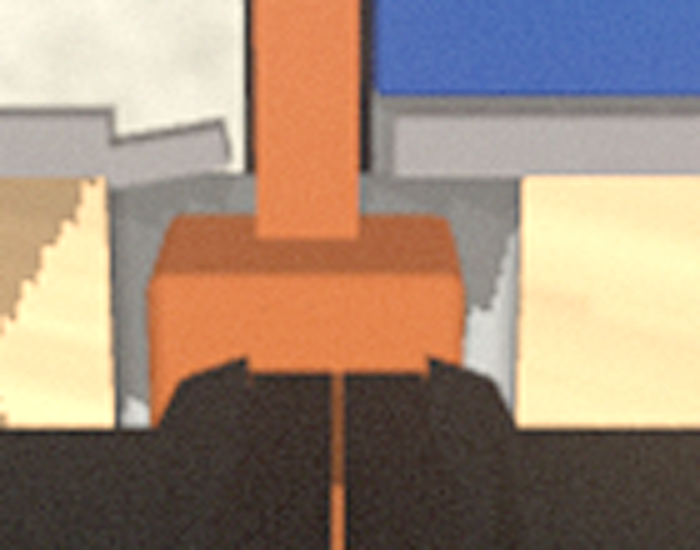

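The silhouette row (~278) suggests the shut fingertips sit well behind the nominal TCP, so the tab is not touched yet. I carry on down to find contact.

```bash
for i in 1 2 3; do python3 -m jog '[[[0,0.003,0],[0,0,0],0],[[0,0,0],[0,0,0],0]]'|grep -E "tcp|force"; done
```

```text
tcp_pos: [0.4938, -0.0558, 0.075]
wrist_force: [-0.3, 0.2, 0.7]
tcp_pos: [0.4938, -0.0558, 0.0717]
wrist_force: [0.8, -0.6, -0.0]
tcp_pos: [0.4944, -0.0559, 0.0688]
wrist_force: [-0.3, 0.2, -0.8]
```

```bash
python3 - <<'E'
from h import *
s=ctrl.state();R=Ro.from_quat(s["tool_rot"]).as_matrix()
a,k=cam("wrist");b,kt=cam("scene");c,kc=cam("top")
print(R.round(3),s["tcp_pos"],s["qpos"])
def crop(im,kk,u0,v0,w,f):
    x=cv2.resize(im[v0:v0+w,u0:u0+w],None,fx=f,fy=f,interpolation=cv2.INTER_CUBIC)
    x=np.clip(x*1.4,0,255).astype(np.uint8)
    for d,col in((0,(0,255,0)),(.019,(255,255,0)),(.064,(255,0,255))):
        q=(proj(kk,s["tcp_pos"]+R@[0,-d,0])-[u0,v0])*f
        cv2.circle(x,tuple(int(i) for i in q),3,col,1)
    return x
cv2.imwrite("pics/w5.png",np.hstack([crop(a,k,250,190,140,400/140),crop(b,kt,280,180,80,5)])[:,:,::-1])
E
```

```text
[[-0.973  0.008  0.233]
 [-0.233  0.003 -0.973]
 [-0.009 -1.    -0.001]] [ 0.4943747  -0.05591419  0.06882642] [-0.16591332  0.05945553  2.12070366  0.00532292  0.95355916  1.16701717]
```

View pics/w5.png

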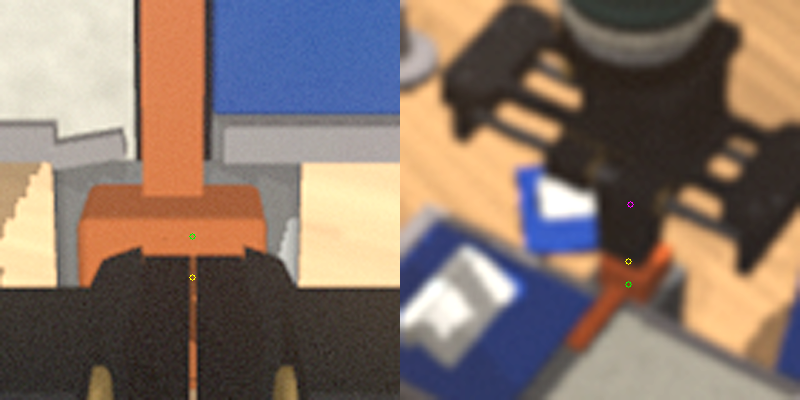

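The scene crop shows the real fingertip about 19 mm behind the reported TCP, only just reaching the pad. I continue down.

```bash
for i in 1 2 3; do python3 -m jog '[[[0,0.003,0],[0,0,0],0],[[0,0,0],[0,0,0],0]]'|grep -E "tcp|force"; done
```

```text
tcp_pos: [0.4945, -0.0559, 0.0661]
wrist_force: [-0.6, -0.6, 0.1]
tcp_pos: [0.4946, -0.0559, 0.063]
wrist_force: [0.1, -0.2, 1.0]
tcp_pos: [0.4948, -0.056, 0.06]
wrist_force: [0.1, -0.3, 0.4]
```

```bash
python3 - <<'E'
from h import *
s=ctrl.state();R=Ro.from_quat(s["tool_rot"]).as_matrix()
b,kt=cam("scene");a,k=cam("wrist");b0=cv2.imread("pics/scene.png")[:,:,::-1]
def om(im):
    h=cv2.cvtColor(im,cv2.COLOR_RGB2HSV).astype(int);return ((h[...,0]<12)&(h[...,1]>150)&(h[...,2]>40)).astype(np.uint8)
for im in(b0,b):
    m=om(im)[215:262,300:345];v,u=np.nonzero(m);print(len(u),"end(lowest rows)",u[v>v.max()-2].mean()+300,v.max()+215,u.min()+300, u.max()+300,v.min()+215)
m=om(a);v,u=np.nonzero(m);print("wrist orange rows/widths",[(r,int(u[v==r].min()),int(u[v==r].max())) for r in range(v.min(),v.max(),6)])
p=np.array([.567426,-.032741]);t=.230846;c,q=np.cos(t),np.sin(t)
W=lambda x,y,z:[p[0]+c*x-q*y,p[1]+q*x+c*y,z]
for z in(.1,.094,.088,.078):print(z,"pad +x edge",[proj(k,W(-.062,-.0047+j*.015,z)).round(1).tolist() for j in(1,-1)])
def crop(im,u0,v0,w,f):return np.clip(1.4*cv2.resize(im[v0:v0+w,u0:u0+w],None,fx=f,fy=f,interpolation=cv2.INTER_CUBIC),0,255)
cv2.imwrite("pics/w6.png",np.hstack([crop(a,250,190,140,400/140),np.vstack([crop(b0,290,210,40,5),crop(b,290,210,40,5)]),np.vstack([crop(b,290,210,40,5)*0,crop(a,250,100,140,200/140)])]).astype(np.uint8)[:,:,::-1])
E
```

```text
183 end(lowest rows) 315.2857142857143 248 314 333 226
64 end(lowest rows) 326.75 239 320 333 230Traceback (most recent call last):
  File "<stdin>", line 8, in <module>
    return umr_minimum(a, axis, None, out, keepdims, initial, where)
ValueError: zero-size array to reduction operation minimum which has no identity
```

```bash
python3 - <<'E'
from h import *
b,kt=cam("scene");a,k=cam("wrist");b0=cv2.imread("pics/scene.png")[:,:,::-1]
p=np.array([.567426,-.032741]);t=.230846;c,q=np.cos(t),np.sin(t)
W=lambda x,y,z:[p[0]+c*x-q*y,p[1]+q*x+c*y,z]
for z in(.1,.094,.088,.078):print(z,"pad +x edge",[proj(k,W(-.062,-.0047+j*.015,z)).round(1).tolist() for j in(1,-1)])
def crop(im,u0,v0,w,f):return np.clip(1.4*cv2.resize(im[v0:v0+w,u0:u0+w],None,fx=f,fy=f,interpolation=cv2.INTER_CUBIC),0,255)
cv2.imwrite("pics/w6.png",np.hstack([crop(a,250,160,140,400/140),crop(b0,290,205,50,8)[:,:200],crop(b0,290,205,50,8)[:,200:],crop(b,290,205,50,8)][:2]+[crop(b0,290,205,50,8)[:,200:]]).astype(np.uint8)[:,:,::-1])
x=np.vstack([crop(b0,290,205,40,5),crop(b,290,205,40,5)])
cv2.imwrite("pics/w6.png",np.hstack([crop(a,250,160,140,400/140),cv2.resize(x,(300,600))[:400] if 0 else x]).astype(np.uint8)[:,:,::-1])
E
```

```text
0.1 pad +x edge [[277.8, 274.1], [351.0, 274.4]]
0.094 pad +x edge [[279.4, 269.1], [349.7, 269.5]]
0.088 pad +x edge [[280.8, 264.6], [348.5, 264.9]]
0.078 pad +x edge [[282.9, 257.7], [346.7, 258.0]]
```

View pics/w6.png

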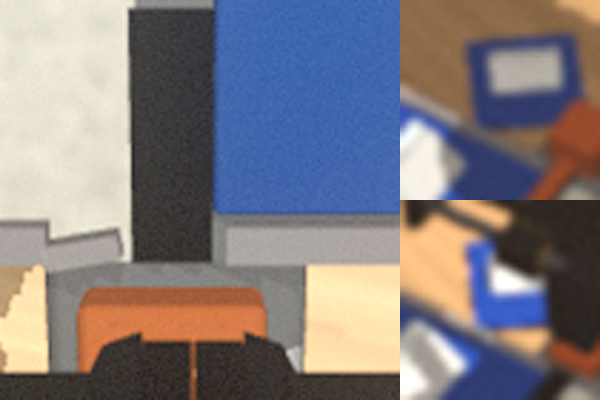

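The wrist view now shows the catch slot dark, with the arm sunk below the deck, and only ~6 px of pad side showing, so the tab is nearly in. I press until it meets its stop.

```bash
for i in 1 2 3; do python3 -m jog '[[[0,0.002,0],[0,0,0],0],[[0,0,0],[0,0,0],0]]'|grep -E "tcp|force"; done
```

```text
tcp_pos: [0.4952, -0.056, 0.0603]
wrist_force: [-0.3, -0.2, -0.4]
tcp_pos: [0.4961, -0.0562, 0.0601]
wrist_force: [-0.6, 0.8, 0.3]
tcp_pos: [0.4967, -0.0563, 0.0601]
wrist_force: [0.9, -0.4, 0.4]
```

```bash
python3 -c "
from station import ctrl;print(ctrl.state()['joint_efforts'].round(1))"; python3 -m jog '[[[0,0.006,0],[0,0,0],0],[[0,0.006,0],[0,0,0],0]]'; python3 -c "
from station import ctrl;s=ctrl.state();print(s['joint_efforts'].round(1),s['qpos'])"
```

```text
[  0.  -34.8 -30.6   0.    0.    0. ]
time_s: 6.05
tcp_pos: [0.4976, -0.0565, 0.0593]
tool_rot: [-0.08, 0.703, -0.702, 0.086]
wrist_force: [-25.8, 4.5, 58.0]
gripper_width: 0.0006
[ -0.4 -10.2 -21.5   0.2  -9.    0. ] [-0.16550307  0.07866033  2.12072784  0.00460384  0.93487572  1.16688669]
```

58 N with z stalled means the tab is firmly on its stop, and the real shut tips are about 28 mm above the reported TCP. Now I go up and behind the ridge.

```bash
python3 -m jog '[[[0,-0.03,0],[0,0,0],0],[[0,-0.04,0],[0,0,0],0],[[-0.025,0,0.034],[0,0,0],0],[[-0.025,0,0.034],[0,0,0],0],[[-0.023,0,0.03],[0,0,0],0],[[0,0,0],[0,0,0],0]]'; cat > rel.py <<'E'
from h import *
p=np.array([.567426,-.032741]);t=.230846;c,q=np.cos(t),np.sin(t)
s=ctrl.state();R=Ro.from_quat(s["tool_rot"]).as_matrix()
d=s["tcp_pos"][:2]-p;print("box xy",(c*d[0]+q*d[1]).round(4),(-q*d[0]+c*d[1]).round(4),s["tcp_pos"].round(4),"xt",R[:,0].round(3),"yt",R[:,1].round(3))
W=lambda x,y,z:np.array([p[0]+c*x-q*y,p[1]+q*x+c*y,z])
print("to behind ridge",(R.T@(W(0,-.105,.066)-s["tcp_pos"])).round(4))
E
python3 rel.py
```

```text
time_s: 6.65
tcp_pos: [0.5944, -0.1368, 0.1346]
tool_rot: [0.079, -0.702, 0.702, -0.089]
wrist_force: [0.2, 0.3, 0.9]
gripper_width: 0.0004
box xy 0.0025 -0.1075 [ 0.5944 -0.1368  0.1346] xt [-0.972 -0.236 -0.014] yt [ 0.014  0.001 -1.   ]
to behind ridge [ 0.0034  0.0686 -0.0027]
```

```bash
python3 -m jog '[[[0.003,0.03,0],[0,0,0],0],[[0,0.025,0],[0,0,0],0],[[0,0.008,0],[0,0,0],0],[[0,0.004,0],[0,0,0],0],[[0,0,0],[0,0,0],0]]'; python3 rel.py; python3 - <<'E'
from h import *
a,k=cam("wrist");cv2.imwrite("pics/w7.png",a[60:420,120:520,::-1])
E
```

```text
time_s: 7.15
tcp_pos: [0.591, -0.137, 0.063]
tool_rot: [-0.08, 0.702, -0.702, 0.088]
wrist_force: [0.1, -0.8, -0.4]
gripper_width: 0.0005
box xy -0.0009 -0.1069 [ 0.591 -0.137  0.063] xt [-0.972 -0.235 -0.011] yt [ 0.011  0.002 -1.   ]
to behind ridge [-0.0009 -0.003  -0.0019]
```

View pics/w7.png

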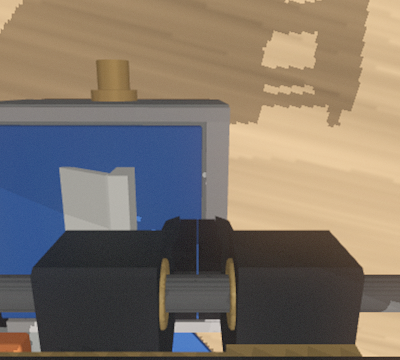

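The fingers stand in the gap between the ridge's push face (crop col ~135) and the back stop, clear of both. I start pushing.

```bash
python3 -m jog '[[[-0.001,-0.003,-0.006],[0,0,0],0],[[0,0,-0.01],[0,0,0],0],[[0,0,-0.01],[0,0,0],0],[[0,0,-0.01],[0,0,0],0],[[0,0,0],[0,0,0],0]]'; python3 rel.py;  python3 -m jog '[[[0,0,-0.01],[0,0,0],0],[[0,0,-0.01],[0,0,0],0],[[0,0,-0.01],[0,0,0],0],[[0,0,0],[0,0,0],0]]'; python3 rel.py
cat > cov.py <<'E'
from rel import *
b,k=cam("scene");h=cv2.cvtColor(b,cv2.COLOR_RGB2HSV).astype(int)
m=((h[...,0]>100)&(h[...,0]<130)&(h[...,1]>130)).astype(np.uint8)
# blue along box-axis lines on cover top, x=+38..46 strip
for X in(.036,.042):
  ys=np.arange(-.115,.115,.002);on=[y for y in ys if m[tuple(int(round(i)) for i in proj(k,W(X,y,.083))[::-1])]]
  print("blue y range at x",X,min(on,default=None),max(on,default=None),len(on))
cv2.imwrite("pics/last.png",cv2.resize(b[190:320,240:400],None,fx=4,fy=4)[:,:,::-1])
E
python3 cov.py
```

```text
time_s: 7.7
tcp_pos: [0.5862, -0.099, 0.0715]
tool_rot: [0.077, -0.701, 0.703, -0.091]
wrist_force: [-0.1, 0.1, -0.9]
gripper_width: 0.0006
box xy 0.0031 -0.0688 [ 0.5862 -0.099   0.0715] xt [-0.972 -0.235 -0.019] yt [ 0.02  0.   -1.  ]
to behind ridge [0.0035 0.0056 0.0361]
time_s: 8.1
tcp_pos: [0.5788, -0.067, 0.072]
tool_rot: [0.077, -0.701, 0.703, -0.091]
wrist_force: [0.4, 0.7, -0.4]
gripper_width: 0.0004
box xy 0.0033 -0.0359 [ 0.5788 -0.067   0.072 ] xt [-0.972 -0.236 -0.02 ] yt [ 0.021 -0.    -1.   ]
to behind ridge [0.0039 0.0062 0.069 ]
box xy 0.0033 -0.0359 [ 0.5788 -0.067   0.072 ] xt [-0.972 -0.236 -0.02 ] yt [ 0.021 -0.    -1.   ]
to behind ridge [0.0039 0.0062 0.069 ]
blue y range at x 0.036 -0.05299999999999995 0.03900000000000013 47
blue y range at x 0.042 -0.05499999999999995 0.03900000000000013 48
```

The cover is sliding (blue range -54 to 39 mm). The hand has crept up, so I back off a little, lower it and continue.

```bash
python3 -m jog '[[[0.002,0.006,0.004],[0,0,0],0],[[0,0,0],[0,0,0],0],[[0,0.0005,-0.01],[0,0,0],0],[[0,0.0005,-0.01],[0,0,0],0],[[0,0.0005,-0.01],[0,0,0],0],[[0,0.0005,-0.01],[0,0,0],0],[[0,0,0],[0,0,0],0]]'; python3 cov.py
```

```text
time_s: 8.85
tcp_pos: [0.5685, -0.0313, 0.0632]
tool_rot: [0.076, -0.701, 0.703, -0.091]
wrist_force: [0.0, -0.4, -0.1]
gripper_width: 0.0007
box xy 0.0014 0.0011 [ 0.5685 -0.0313  0.0632] xt [-0.972 -0.234 -0.021] yt [ 0.022 -0.001 -1.   ]
to behind ridge [ 0.0019 -0.0022  0.1062]
blue y range at x 0.036 -0.012999999999999914 0.08100000000000017 48
blue y range at x 0.042 -0.010999999999999913 0.07900000000000017 46
```

```bash
python3 -m jog '[[[0,-0.002,-0.008],[0,0,0],0],[[0,0,-0.007],[0,0,0],0],[[0,0,0],[0,0,0],0]]'; python3 cov.py
```

```text
time_s: 9.2
tcp_pos: [0.5644, -0.0156, 0.065]
tool_rot: [0.076, -0.701, 0.703, -0.091]
wrist_force: [-0.7, -0.0, 0.1]
gripper_width: 0.0003
box xy 0.001 0.0174 [ 0.5644 -0.0156  0.065 ] xt [-0.972 -0.235 -0.02 ] yt [ 0.021 -0.001 -1.   ]
to behind ridge [ 0.0017 -0.0003  0.1224]
blue y range at x 0.036 0.0030000000000001 0.09700000000000018 48
blue y range at x 0.042 0.0030000000000001 0.09700000000000018 48
```

```bash
python3 -m jog '[[[0,0,-0.004],[0,0,0],0],[[0,0,0],[0,0,0],0],[[0,0,0.01],[0,0,0],0],[[0,-0.01,0.01],[0,0,0],0],[[0,-0.04,0],[0,0,0],0],[[0,-0.045,0],[0,0,0],0],[[0.04,0,0.02],[0,0,0],0],[[0.04,0,0.02],[0,0,0],0]]';python3 -m jog '[[[0,-0.03,0.04],[0,0,0],0],[[0,0,0.04],[0,0,0],0],[[0,0,0.04],[0,0,0],0],[[0,0,0],[0,0,0],0]]'; python3 cov.py
```

```text
time_s: 10.05
tcp_pos: [0.5007, -0.0933, 0.165]
tool_rot: [0.077, -0.7, 0.704, -0.093]
wrist_force: [0.0, -1.1, -0.8]
gripper_width: 0.0007
time_s: 10.45
tcp_pos: [0.519, -0.2166, 0.1951]
tool_rot: [0.077, -0.7, 0.704, -0.089]
wrist_force: [-0.7, -0.2, 0.4]
gripper_width: 0.0001
box xy -0.0892 -0.1679 [ 0.519  -0.2166  0.1951] xt [-0.972 -0.233 -0.016] yt [ 0.018 -0.004 -1.   ]
to behind ridge [-0.0873  0.1301 -0.0635]
blue y range at x 0.036 0.005000000000000102 0.10100000000000019 49
blue y range at x 0.042 0.007000000000000103 0.09900000000000019 47
```

View pics/last.png

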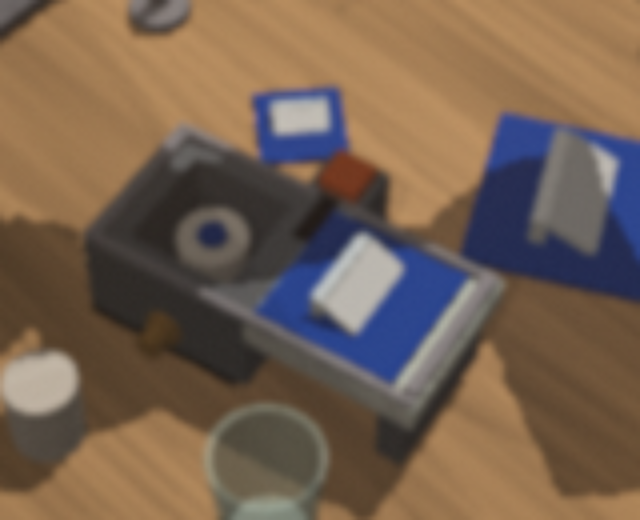

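The picture shows the mouth open at (212,235), the cover flat on the shelf with a thin white strip before the end stop, the tab low at (347,175), and the bystanders standing. I hand in.

```bash
python3 -c "
from station import ctrl;print(ctrl.job_done())"
```

```text
the job is handed in; nothing more can be done
None
```

I pressed the snap tab in to its stop, pushed the blue cover by its ridge onto the parking shelf, backed the hand clear, and handed in at about 10.5 s.

**Last checks:**
- **Cover:** it lies flat on the shelf, centred about 53 mm from the box's middle by image measurement. It may be nearer 57 mm going by where the fingers stopped; both are inside the 36–66 mm band.
- **Mouth and tab:** the last picture shows the filter mouth open. The tab pad is still low and its catch arm is sunk below the deck.
- **Bystanders:** the cartridge and tumbler show no sign of having moved. I did not measure the bystanders' positions after the job.
- **Robot:** it was clear of everything at about 0.2 m height.

**What disagreed:**
- **Fingertip height:** with the gripper shut, the real fingertips sat about 28 mm above the reported TCP. I judged the tab by when the arm stalled and by the images, and set the pushing height from that offset.
- **Wrist force:** it read about zero until the tab reached its stop. One deliberate press then gave 58 N upward (limit 120 N). It never showed the expected 1–3 N while the tab and cover were moving.
- **Hand drift:** the hand crept up about 9 mm during the push, so I lowered it again partway.

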